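Close the glue warmer

TASK

Close the glue warmer for the night: put its own notched lid on the inner pot, with the temperature probe passing through the notch, the lid's skirt inside the pot's mouth and the lid sitting fully down and level on the rim. The pot hangs a few millimetres off the middle of the warmer, so feel the lid in: set it down gently, without dropping or forcing it, let go, and leave the other things on the bench where they are.

Things in the scene. Friction and masses are not known exactly. Their poses are not given: they have to be found in the camera images.
- warmer: Electric glue warmer fixed to the bench: upright white cylinder, 170 mm diameter, flat top 125 mm above the bench; control panel with black dial on local -x; black carrying grips on local +y and -y reach 112 mm from the axis, 95 mm up. Origin: on the axis at bench height, z up. An open aluminium inner pot hangs in it by a flat flange (140 mm diameter, 3 mm thick, lying on the top)
- warmer_rim (a point): Point on the warmer's axis at the height of the pot's rim (flange top, level, 128 mm above the bench). Mouth: 92 mm diameter, straight-walled, 97 mm deep. The pot hangs with play: its mouth's centre lies up to 6 mm off this point along the warmer's x and as much along its y, differently each time, shown by no pose; a rubber ring holds it there against side pushes up to about 20 N
- probe_bend (a point): Bent steel temperature probe, 5 mm tube fixed to the warmer (not the pot): stands at 97 mm from the axis on local +x, crosses over the rim along local x at y = 0, centre line 137 mm above the bench, and turns down at 34 mm from the axis into the pot, to 45 mm above the bench. This point: on the tube, 34 mm from the axis, 131 mm above the bench
- lid: The warmer's lid, loose, 180 to 290 g, right way up on the bench: plain aluminium disc, 112 mm diameter, at z 10 to 13 mm, with a notch in its edge; below it a round skirt, 88 mm outside diameter, 3 mm thick, 10 mm deep, lower edge rounded, with a gap at the notch; black bar grip on top. Origin: centre of the skirt's underside, z up. Home, its x axis points as the warmer's x does
- lid_seat (a point): Centre of the underside of the lid's disc (lid z = 10 mm). It lies at rim height when the lid is home; a skirt still standing on the rim leaves it up to 10 mm higher
- lid_grip (a point): Middle of the lid's bar grip, 35 mm above the lid's origin, 22 mm above the disc's top. The bar is 34 mm long along the lid's x, 16 mm thick along its y (pinch it along y) and reaches from lid z = 13 to 45 mm
- lid_notch (a point): Inner end of the lid's notch, 21 mm from the centre on local +x, at the disc's top (lid z = 13 mm). The notch is 28 mm wide (local y -14 to 14 mm) and open to the edge; with the lid home the probe's tube lies in it; a yaw error up to about 0.06 rad still clears the tube
- jar_lid: Bystander: a smaller plain round lid of another jar, 84 mm in diameter, no notch, 34 mm high with a round black knob. It does not belong to the warmer. Origin: centre of the underside
- weight: Bystander: bevelled steel pressing weight, about 153 x 38 x 26 mm, long along its x. Origin: underside, 80 mm from the sloping end
- spatula: Bystander: thin spatula with a blue handle lying flat, 198 mm long along its x (from -85 to 113 mm), 13 mm thick
- bottle: Bystander: brown glass bottle, 56 mm in diameter, 115 mm high. Origin: centre of the underside
- dish: Bystander: white porcelain dish, 84 mm in diameter, 26 mm high. Origin: centre of the underside
- swab_jar: Bystander: glass jar 64 mm in diameter, 75 mm high, with cotton swabs standing to 128 mm. Origin: centre of the underside
- brush: Bystander: flat wooden-handled brush lying along its x, 170 mm long

How it is judged (in metres and radians):
On the way, in this order (a step that is already met when the one before it is completed fails the run):
1. the notched lid is lifted clear of the bench in the gripper (height (world z) of lid above 0.04 m and contact force between the fingers and lid above 1 N), for 0.2 s.
2. the lid is down on the rim, level, its skirt in the pot's mouth and the probe in its notch (z of lid_seat in the frame of warmer_rim between -0.0025 and 0.0025 m and horizontal distance between lid_seat and warmer_rim below 0.012 m and angle between lid's own z axis and vertical below 0.03 rad), for 0.2 s.
At the end, for the whole second after the job is handed in: The lid rests released on the pot: the underside of its disc within 2.5 mm of rim height, tilted less than 0.03 rad (1.7 degrees), its centre within 12 mm of the warmer's axis (the pot's play), at rest. With the skirt outside the mouth or the disc on the probe it is too high or tilted (all of step 2 and linear speed of lid below 0.01 m/s and contact force between the fingers and lid below 0.1 N); the robot touches nothing.
It fails at once if the lid is dropped: it falls free at more than 0.3 m/s (about 5 mm) (contact force between the fingers and lid below 0.05 N and linear speed of lid above 0.3 m/s).
It fails at once if the lid is forced or banged on the warmer with more than 100 N (contact force between lid and warmer above 100 N).
It fails at once if one of the bystanders (jar lid, weight, spatula, bottle, dish, swab jar, brush) is pushed out of its place by more than 30 mm (distance of any of jar_lid, weight, spatula, bottle, dish, swab_jar, brush from where it was at the start of the episode above 0.03 m).
It also fails if it takes over 61 s, if anything falls off the work surface, if the arm or the gripper's body presses on something with over 40 N, if the wrist force passes 120 N, or if a joint passes its speed limit or range.

ROBOT

A 6-joint arm with a two-finger parallel gripper is mounted at the origin on the work surface. World frame = base frame: x ahead of the robot, y to its left, z up, the work surface at z = 0. Lengths are in m, angles in degrees, forces in N, time in s.
With the tool pointing down it reaches from about 0.275 to 0.775 m from the base axis. Payload 14.6 kg.
Tool frame: the origin (TCP) lies on the centre line of the jaws, within the pads' length; the fingertips stand 11 mm ahead of it and the grasp point (between the pads) lies 8 mm behind it; z points along the fingers, y is the line along which they close (so a half turn about z gives the same grasp; the last joint's range is limited). The gripper opens to 85 mm and grips with 20 to 120 N. Pads are 22 mm wide; open, the fingers measure 114 mm over their backs; the gripper's body (76 mm by 85 mm) begins 54 mm behind the grasp point. The pads swing forward as they close: fully open they stand 13 mm farther back than shut.
Start: joints at [-72.554, 15.075, -2.767, 72.158, 0, 81.102], TCP at [0.233, -0.47, 0.242] pointing down, gripper open.
Joint ranges: [-151.79, 151.79], [-50.71, 97.33], [-67.44, 78.34], [-121.81, 120.89], [-77.56, 73.72], [-180, 180]. Speed limits (degrees/s): [108.29, 108.29, 147.25, 159.86, 180, 180].

INTERFACE

Orientations are given as [roll, pitch, yaw] about the fixed x, y, z axes, in that order (R = Rz(yaw) Ry(pitch) Rx(roll)).
In Python, from workcell import bot gives the robot as it stands. The module is installed in compiled form; this text tells all that it offers. Calls block until the motion is done:
- bot.move_to(position, orientation): joint-space move of the TCP to a pose.
- bot.move_linear(position, rotation=None, feed=0.15, guard=None): straight line of the TCP; rotation=None keeps the orientation; feed is the mean speed in m/s. With guard (N) it stops when the force on the tool has changed by that much, and returns True; else False.
- bot.move_joints(angles): joint-space move.
- bot.gripper_to(opening, f_grip=None): finger opening in m; f_grip is the grip in N (None keeps the last); returns when the fingers have stopped.
- bot.wait(seconds).
- bot.solve_ik(position, orientation): joint angles nearest the present ones, or None.
- bot.read_state(): the state.
- bot.grab_frame(name): name is "side" or "top"; returns a dict with "image" (384x512x3 uint8, blue, green, red), "fx", "fy", "cx", "cy" (pixels), "rvec" (rotation vector, rad) and "tvec" (3), from world to camera coordinates, as OpenCV has them. Camera axes: x right, y down, z forward; pixel columns grow to the right and rows downward; lengths in m; the calibration is good to about 2 mm. A picture is of the moment at which its call begins. There is no depth.
A pose or a line that the arm cannot do raises bot.Unreachable and nothing moves.
- bot.sign_off(): hands the job in; it is judged then, once.
The state is a dict: "time_s": time; "qpos": joint angles; "qvel": joint speeds; "tau": joint torques, N m; "eef_pos": TCP position; "ee_rot": TCP orientation; "force": force on the tool from outside, world axes, zero at the start; "wrist_torque": the same for the moment, N m; "finger_gap": finger opening in m; "grasp_force": force on a finger pad.
Only numpy, scipy, OpenCV 4.12 (cv2) and the standard library are available. Lean on these libraries where they do the work, as an engineer would, in place of code of your own. Each camera call takes 0.05 s, during which the arm holds its last target. There are 200 camera calls.

## Working session

There is one attempt and no reset: what is moved stays moved. The work goes in short steps, each a Python script; the robot and the scene stay as the last script left them, time stands still between calls to the robot, and variables do not carry over. Pictures are saved under pics/ and viewed, at most 10 in all, crops included, and the job is handed in when it is done.

```bash
mkdir -p pics
python3 - <<'E'
from workcell import bot
import cv2,numpy as np
for n in("side","top"):
    f=bot.grab_frame(n);cv2.imwrite(f"pics/{n}0.png",cv2.resize(f["image"],(800,600),interpolation=cv2.INTER_CUBIC))
    R=cv2.Rodrigues(f["rvec"])[0];print(n,f["fx"],f["fy"],f["cx"],f["cy"],(-R.T@np.ravel(f["tvec"])).round(3),R.round(3).tolist())
    np.savez(f"pics/{n}0.npz",**f)
print(bot.read_state())
E
```

```text
side 494.02109466900544 494.02109466900544 247.44593002630364 190.42428358872803 [-0.35   0.982  0.866] [[-0.769, -0.638, -0.026], [-0.301, 0.398, -0.867], [0.563, -0.659, -0.498]]
top 493.6896695586526 493.6896695586526 270.2805718205864 193.22094540923578 [ 3.060e-01 -1.000e-03  1.596e+00] [[0.004, -1.0, 0.022], [-0.99, -0.007, -0.142], [0.142, -0.021, -0.99]]
{'time_s': 0.1, 'qpos': array([-7.25536624e+01,  1.50973639e+01, -2.79829365e+00,  7.21606669e+01,
       -3.15850946e-04,  8.11021418e+01]), 'qvel': array([ 0.03090803, -0.05012424,  0.08449269, -0.01301249,  0.06851605,
        0.04651268]), 'tau': array([ 4.24830956e-03, -6.38573599e+01,  3.85063791e+01,  1.00262169e-02,
       -3.44287542e-06,  1.83541766e-05]), 'eef_pos': array([ 0.23289899, -0.47024977,  0.24187344]), 'ee_rot': array([-1.79944305e+02, -8.39983889e-03,  2.63441919e+01]), 'force': array([ 0.32725139, -0.90708244,  0.51135603]), 'wrist_torque': array([ 0.01375101,  0.03505503, -0.04633349]), 'grasp_force': 0.0, 'finger_gap': 0.08551906921085432}
```

View pics/side0.png

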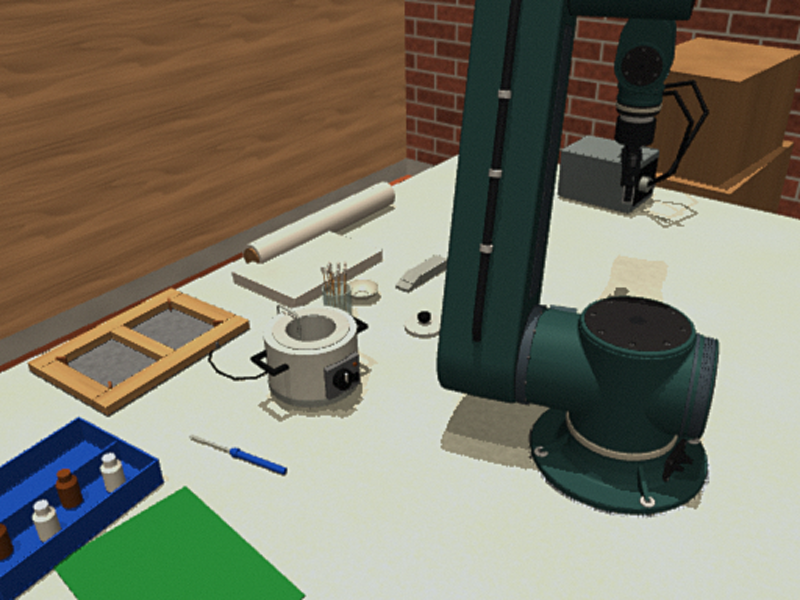

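View pics/top0.png

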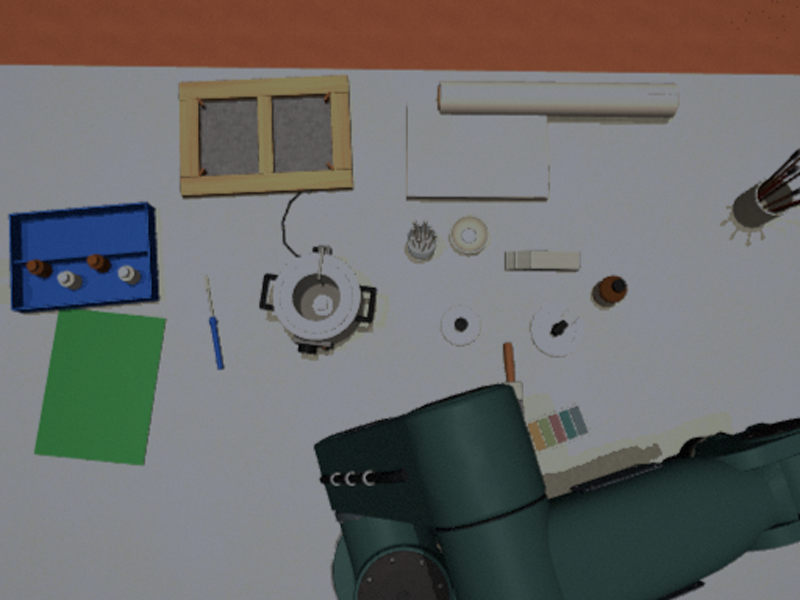

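```bash
cat > h.py <<'E'
from workcell import bot
import cv2,numpy as np
def cam(n):
    f=bot.grab_frame(n);return f
def ray(f,u,v):
    R=cv2.Rodrigues(f["rvec"])[0];K=np.array([[f["fx"],0,f["cx"]],[0,f["fy"],f["cy"]],[0,0,1.]])
    return -R.T@np.ravel(f["tvec"]),R.T@np.linalg.inv(K)@[u,v,1]
def onz(f,u,v,z):
    c,d=ray(f,u,v);return c+d*(z-c[2])/d[2]
def tri(f,p,g,q):
    c,d=ray(f,*p);e,k=ray(g,*q)
    s=np.linalg.lstsq(np.c_[d,-k],e-c,rcond=None)[0];a,b=c+s[0]*d,e+s[1]*k
    return (a+b)/2,np.linalg.norm(a-b)
def proj(f,P):
    K=np.array([[f["fx"],0,f["cx"]],[0,f["fy"],f["cy"]],[0,0,1.]])
    return cv2.projectPoints(np.float64(P).reshape(-1,3),np.float64(f["rvec"]),np.float64(f["tvec"]),K,None)[0].reshape(-1,2)
def crop(f,u,v,w,h,s):
    u,v=int(u-w/2),int(v-h/2)
    im=cv2.resize(f["image"][v:v+h,u:u+w],None,fx=s,fy=s,interpolation=cv2.INTER_CUBIC)
    print("crop origin",u,v,"scale",s);return cv2.convertScaleAbs(im,alpha=1.4)
E
python3 - <<'E'
from h import *
q=bot.read_state()["qpos"].copy();q[0]=-118;bot.move_joints(q)
t=cam("top");s=cam("side");np.savez("pics/t1.npz",**t);np.savez("pics/s1.npz",**s)
l=onz(t,554/1.5625,330/1.5625,.013);w=onz(t,318/1.5625,298/1.5625,.128);print(l,w,proj(s,[l,w]))
a=crop(t,554/1.5625,330/1.5625,60,60,6.6);b=crop(t,318/1.5625,298/1.5625,80,80,5)
(u,v),(u2,v2)=proj(s,[l,w])
c=crop(s,u,v,70,50,5.7);d=crop(s,u2,v2,80,60,5)
cv2.imwrite("pics/m1.png",np.hstack([cv2.resize(a,(400,400)),cv2.resize(b,(400,400))]))
cv2.imwrite("pics/m2.png",np.hstack([cv2.resize(c,(400,286)) ,cv2.copyMakeBorder(d,0,0,0,0,0)[:286]]))
E
```

```text
[ 0.47620046 -0.30798862  0.013     ] [0.52283816 0.16750202 0.128     ] [[306.86838921 184.05509039]
 [200.39533211 209.18501261]]
crop origin 324 181 scale 6.6
crop origin 163 150 scale 5
crop origin 271 159 scale 5.7
crop origin 160 179 scale 5
```

View pics/m1.png

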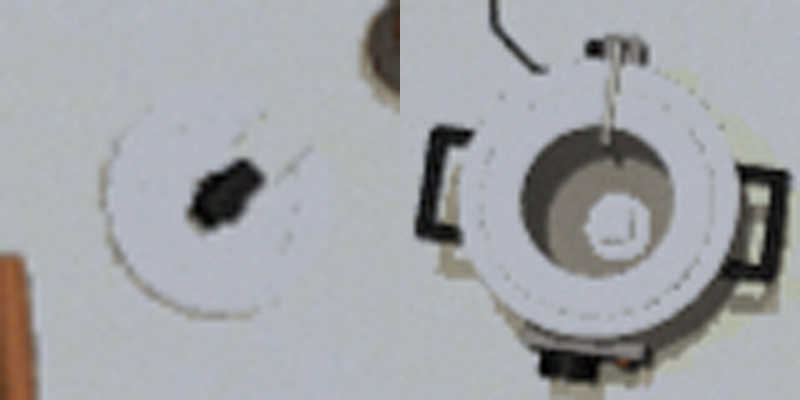

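View pics/m2.png

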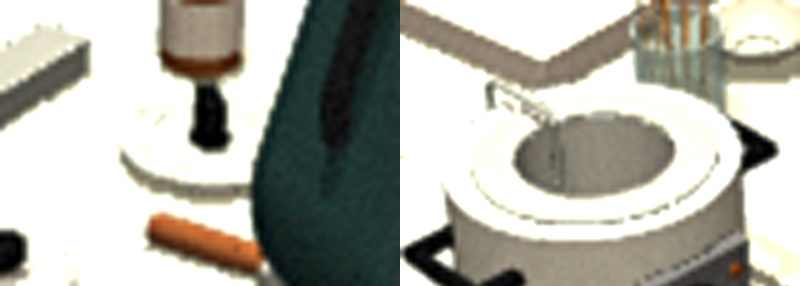

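```bash
cat > meas.py <<'E'
from h import *
t=dict(np.load("pics/t1.npz"));s=dict(np.load("pics/s1.npz"))
A=lambda x,y:((x+.5)/6.667+324-.5,(y+.5)/6.667+181-.5)
B=lambda x,y:((x-400+.5)/5+163-.5,(y+.5)/5+150-.5)
C=lambda x,y:((x+.5)/5.714+271-.5,(y+.5)/5.714+159-.5)
D=lambda x,y:((x-400+.5)/5+160-.5,(y+.5)/5+179-.5)
deg=lambda v:np.degrees(np.arctan2(v[1],v[0]))
p=lambda P,z:onz(t,*P,z)
print("lid c",p(A(217,207),.013))
for a,b in (((232,145),(265,115)),((275,185),(315,150))):
    u,v=p(A(*a),.013),p(A(*b),.013);print(u[:2],v[:2],deg(v-u))
print("mid",deg(p(A(272,149),.013)-p(A(217,207),.013)))
print("grip top tri",tri(t,A(234,188),s,C(209,88)))
print("grip mid",p(A(228,193),.035), "ends",deg(p(A(256,175),.045)-p(A(207,195),.045)))
print("mouth",p(B(597.5,201),.128),"tri",tri(t,B(597.5,201),s,D(595,155)))
print("axis",p(B(600,198.5),.125))
print("grips",deg(p(B(765,222),.095)-p(B(440,185),.095))+90, (p(B(765,222),.095)+p(B(440,185),.095))/2)
print("probe",tri(t,B(608,138),s,D(555,124)),tri(t,B(617,45),s,D(490,90)))
a,b=p(B(609,133),.137),p(B(616,52),.137);print(a,b,deg(b-a),np.linalg.norm(b-a))
E
python3 meas.py
```

```text
lid c [ 0.47485365 -0.31303668  0.013     ]
[ 0.50521051 -0.32100879] [ 0.52004214 -0.33747795] -47.99475791661612
[ 0.48576009 -0.3415554 ] [ 0.50301263 -0.3615165 ] -49.16289259701741
mid -43.92959774343579
grip top tri (array([ 0.48026031, -0.31406629,  0.04927109]), np.float64(0.00042187998615260224))
grip mid [ 0.47926872 -0.31413307  0.035     ] ends -67.64669826950475
mouth [0.52559712 0.17181025 0.128     ] tri (array([0.52565582, 0.17185746, 0.12771438]), np.float64(4.101672533610193e-05))
axis [0.52757573 0.17070124 0.125     ]
grips -6.182160925402442 [0.52900916 0.17257218 0.095     ]
probe (array([0.56333882, 0.16597528, 0.13141905]), np.float64(8.843989318224384e-05)) (array([0.62070754, 0.16216491, 0.1316562 ]), np.float64(0.0009513239360554424))
[0.56543107 0.16483889 0.137     ] [0.61489306 0.16175226 0.137     ] -3.570857942021102 0.04955820730140801
```

Run:
```python
from h import *
o=[180,0,133]
x,y=.478,-.3135
bot.gripper_to(.06,f_grip=60)
bot.move_to([x,y,.15],o)
bot.move_linear([x,y,.07],feed=.15)
print(bot.move_linear([x,y,.030],feed=.05,guard=6))
bot.gripper_to(0.0,f_grip=60)
st=bot.read_state();print({k:st[k] for k in("time_s","eef_pos","ee_rot","finger_gap","grasp_force","force","qpos")})
bot.move_linear([x,y,.12],feed=.08)
bot.wait(.3)
st=bot.read_state();print({k:st[k] for k in("time_s","eef_pos","finger_gap","grasp_force","force","qpos")})
t=cam("top");s=cam("side");np.savez("pics/t2.npz",**t);np.savez("pics/s2.npz",**s)
a,b=proj(t,[x,y,.1])[0],proj(s,[x,y,.1])[0]
cv2.imwrite("pics/m3.png",np.hstack([crop(t,*a,80,80,5),crop(s,*b,80,80,5)]))
```

```text
False
{'time_s': 6.6, 'eef_pos': array([ 0.47814156, -0.31368601,  0.0303428 ]), 'ee_rot': array([-1.79999611e+02,  3.52275673e-02,  1.32996175e+02]), 'finger_gap': 0.014569150636440771, 'grasp_force': 58.3680260181427, 'force': array([-1.05528404,  0.37786631,  5.73195599]), 'qpos': array([-4.14283812e+01,  2.78497968e+01, -1.79325989e+01,  4.41825812e+01,
       -3.81021486e-03,  5.57544277e+00])}
{'time_s': 8.175, 'eef_pos': array([ 0.47793752, -0.31345692,  0.11982401]), 'finger_gap': 0.01492373619932622, 'grasp_force': 58.165647983551025, 'force': array([-0.50110639, -0.44174521, -1.9155032 ]), 'qpos': array([-4.14262091e+01,  2.31917445e+01, -1.00891906e+01,  5.67364043e+01,
       -6.14759790e-04,  5.57757303e+00])}
crop origin 321 167 scale 5
crop origin 268 121 scale 5
```

View pics/m3.png

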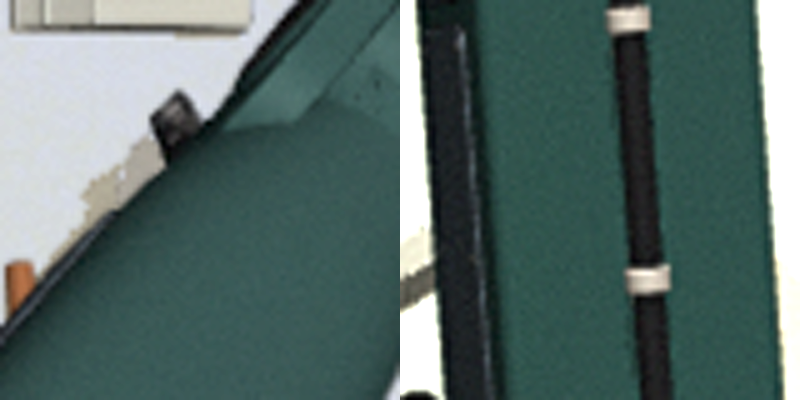

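Run:
```python
from h import *
o=[180,0,174]
bot.move_linear([.478,-.3135,.25],feed=.2)
bot.move_to([.5256,.1718,.25],o)
bot.move_linear([.5256,.1718,.19],feed=.15);bot.wait(.3)
st=bot.read_state();print({k:st[k] for k in("time_s","eef_pos","ee_rot","finger_gap","grasp_force","force","qpos")})
t=cam("top");s=cam("side");np.savez("pics/t3.npz",**t);np.savez("pics/s3.npz",**s)
a,b=proj(t,[.53,.172,.16])[0],proj(s,[.53,.172,.17])[0]
cv2.imwrite("pics/m4.png",np.hstack([crop(t,*a,80,120,5),crop(s,*b,80,120,5)]))
```

```text
{'time_s': 11.7, 'eef_pos': array([0.52588994, 0.17182563, 0.19062172]), 'ee_rot': array([1.79985076e+02, 5.68921134e-02, 1.73998477e+02]), 'finger_gap': 0.014997315824929459, 'grasp_force': 58.22032928466797, 'force': array([-0.04421091,  0.85268388, -2.16589493]), 'qpos': array([ 9.65466457e+00,  1.89462462e+01, -5.23308675e+00,  6.57618582e+01,
       -9.82555230e-04,  1.56561799e+01])}
crop origin 160 126 scale 5
crop origin 156 136 scale 5
```

View pics/m4.png

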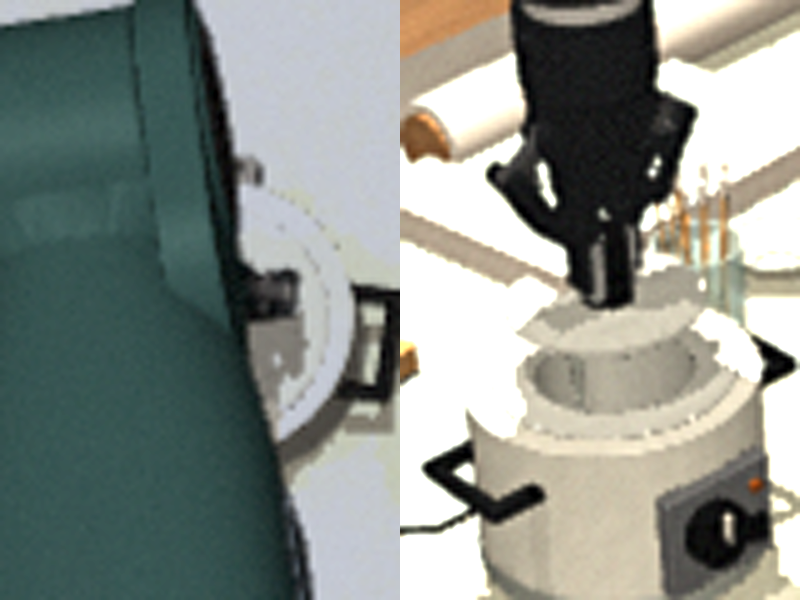

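Run:
```python
from h import *
s=dict(np.load("pics/s3.npz"))
s2=8; u0,v0=160,170
im=s["image"][v0:v0+75,u0:u0+75]
im=cv2.resize(im,None,fx=s2,fy=s2,interpolation=cv2.INTER_CUBIC)
im=np.clip((im.astype(float)-120)*1.9,0,255).astype(np.uint8)
w=im.copy()
def draw(P,c):
    q=((proj(s,P)-[u0,v0]+.5)*s2).round().astype(int)
    for a in q: cv2.circle(w,tuple(int(i) for i in a),1,c,-1)
y=np.radians(-6);R=np.array([[np.cos(y),-np.sin(y),0],[np.sin(y),np.cos(y),0],[0,0,1]])
L=np.array([.5259,.1718,.1906-.0303])
th=np.linspace(0,2*np.pi,150)
d=np.c_[.056*np.cos(th),.056*np.sin(th),0*th+.013]
draw(d@R.T+L,(0,0,255))
x=np.linspace(.021,.054,30)
for k in(-.014,.014):draw(np.c_[x,0*x+k,0*x+.013]@R.T+L,(0,0,255))
m=np.c_[.046*np.cos(th),.046*np.sin(th),0*th];draw(m+[.5256,.1718,.128],(0,160,0))
cv2.imwrite("pics/m5.png",w)
```

```text
(no output)
```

View pics/m5.png

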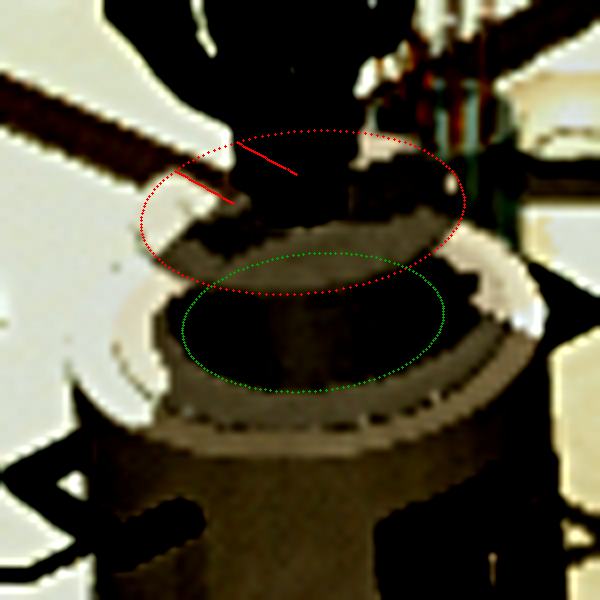

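```bash
cat > feel.py <<'E'
from h import *
import sys
C=np.array([.5256,.1718])
pts=[(0,0)]+[(.0025*np.cos(a),.0025*np.sin(a)) for a in np.arange(6)*np.pi/3]
bot.move_linear([*C,.163],feed=.1)
for dx,dy in pts:
    x,y=C+[dx,dy]
    bot.move_linear([x,y,.163],feed=.05);bot.wait(.15);a=bot.read_state()
    hit=bot.move_linear([x,y,.1475],feed=.015,guard=5)
    b=bot.read_state()
    print(round(b["time_s"],2),(round(dx,4),round(dy,4)),hit,b["eef_pos"].round(4),"F",(b["force"]-a["force"]).round(1),"M",(b["wrist_torque"]-a["wrist_torque"]).round(3),flush=True)
    if b["eef_pos"][2]<.1525: print("IN");break
E
python3 feel.py
```

```text
13.53 (0, 0) True [0.5251 0.1717 0.1483] F [-3.2 -0.8  9.4] M [-0.044  0.28   0.068]
IN
```

Run:
```python
from h import *
bot.gripper_to(.05);st=bot.read_state();x,y,z=st["eef_pos"]
bot.move_linear([x,y,z+.06],feed=.08)
bot.move_to([.35,-.25,.3],[180,0,133]);
bot.wait(.2);t=cam("top");s=cam("side");print(bot.read_state()["time_s"])
np.savez("pics/t4.npz",**t);np.savez("pics/s4.npz",**s)
R=np.hstack([cv2.resize(f["image"][v:v+70,u:u+70],(400,400),interpolation=cv2.INTER_CUBIC) for f,u,v in((t,165,155),(s,165,170))])
cv2.imwrite("pics/m6.png",np.hstack([R[:,:400],np.clip((R[:,400:].astype(float)-100)*1.6,0,255).astype(np.uint8)]))
```

```text
16.8583
```

View pics/m6.png

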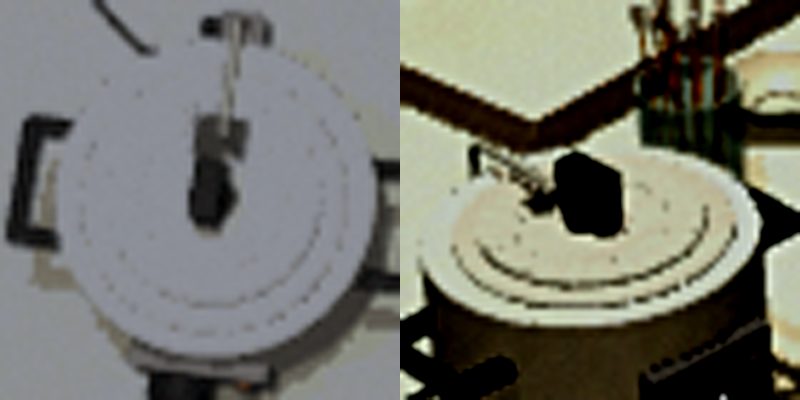

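The lid reads level in both views. The disc's edge line follows the rim evenly, the probe lies in the notch, and the contact height of 148.3 mm equals the seated height predicted from the bench grasp.

```bash
python3 -c "
from workcell import bot
print(bot.sign_off())"
```

```text
the job is handed in; nothing more can be done
None
```

The notched lid is on the inner pot with the probe in its notch, sitting fully down and level as far as the camera views and contact height show; I released it and handed the job in at about 17 s, with no verdict returned.

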